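Slide the peg board's keeper over the eyelash curler

ROBOT

A 7-joint arm with a two-finger parallel gripper is mounted at the origin on the work surface. World frame = base frame: x ahead of the robot, y to its left, z up, the work surface at z = 0. Lengths are in mm, angles in rad, forces in N, time in s.
With the tool pointing down it reaches from about 400 to 875 mm from the base axis. Payload 4.4 kg.
Tool frame: the origin (TCP) lies at the centre of the arm's flange, where the gripper is bolted on; the fingertips stand 173 mm ahead of it and the grasp point (between the pads) lies 155 mm ahead of it; z points along the fingers, y is the direction in which the jaws open and shut (so a half turn about z gives the same grasp; the last joint's range is limited). The gripper opens to 85 mm and grips with 20 to 120 N. Pads are 22 mm wide; open, the fingers measure 114 mm over their backs; the gripper's body (76 mm by 85 mm) begins 54 mm behind the grasp point. The pads swing forward as they close: fully open they stand 13 mm farther back than shut.
Start: joints at [1.217, 0.628, 0.038, 1.517, -0.027, 0.996, -0.02], TCP at [184.519, -623.272, 404.713] pointing down, gripper open.
Joint ranges: [-3.06, 3.06], [-0.37, 2.12], [-1.25, 1.32], [0.18, 2.47], [-1.1, 4.24], [0.23, 1.98], [-2.94, 2.94]. Speed limits (rad/s): [2.57, 2.57, 3.14, 3.14, 3.14, 3.14, 3.14].

INTERFACE

Orientations are given as [roll, pitch, yaw] about the fixed x, y, z axes, in that order (R = Rz(yaw) Ry(pitch) Rx(roll)).
In Python, from cell import * gives the robot as it stands. The module is installed in compiled form; this text tells all that it offers.
- The arm moves only by the shell command python3 -m jog 'ROWS'. ROWS is JSON, one flat list of numbers, 5 for each row, row after row: the shift along the tool's x, y, z in mm, then the turn about the tool's z in degrees, then the finger opening in mm, from 0 to 85.4. A call has 1 to 20 rows; each row is the pose to reach, as a shift and turn from the pose commanded when the call began, along the tool's axes at that moment; what a row does not reach only later rows make up. A row lasts 1/12 s, in which the tool goes at most 41.7 mm and 7.16 degrees, less where a joint would pass 70% of its speed; a pose out of reach is approached as far as the arm can. A call with a gripper value outside its range is refused whole. The fingers move at their own pace and stop on an object; the grip force is fixed at half the most. Time passes only in rows, so rows that repeat a pose let the fingers close. It gives the time, the measured TCP pose, the force and the opening at its end, in the units of the state.
- read_state(): the state, without advancing time (a new reading comes with each control period).
- get_image(name): name is "scene" or "top" or "wrist"; returns (picture, depth): 400x640x3 uint8, blue, green, red; 400x640 float32, mm along the optical axis (not along the pixel's ray), 0 where there is no reading.
- camera_params(name): a dict with "K" (3x3 intrinsics, pixels), "dist_coeffs" ([k1, k2, p1, p2, k3] as OpenCV has them; the pictures are not rectified), "T" (4x4, takes a point from camera to world coordinates). Camera axes: x right, y up, looking along -z (the intrinsics and any distortion apply to the point x, -y, -z); pixel columns grow to the right and rows downward; lengths in mm; the calibration is good to about 2 mm. A picture is of the moment at which its call begins: read the wrist's pose just before it. camera_params takes no time and is no camera call; for the wrist camera it gives the pose at the moment of the call.
- finish_job(): hands the job in, once; it reports no verdict.
The state is a dict: "clock": time; "qpos": joint angles; "qd": joint speeds; "tau": joint torques, N m; "eef_pos": TCP position; "tool_rot": TCP orientation; "force": force on the tool from outside, world axes, zero at the start; "torque": the same for the moment, N m; "width": finger opening in mm.
Only numpy, scipy, OpenCV 4.12 (cv2) and the standard library are available. Lean on these libraries where they do the work, as an engineer would, in place of code of your own. Each camera call takes 0.05 s, during which the arm holds its last target.

TASK

The peg board is about to go back on the door, and its sliding keeper must hold the black steel eyelash curler in place. Squeeze the keeper's release lever against its fixed plate, slide the keeper along its rail with the lever held in until it is in line with the curler, then let go so that it latches in the notch there and move the gripper clear. Do not shift the curler.

Things in the scene. Friction and masses are not known exactly. Their poses are not given: they have to be found in the camera images.
- keeper_grip (a point): Pinch point of the keeper, a grey 38 x 50 mm block on a rail at the near edge of a white peg board lying flat. 72 mm above the table, midway between the outer faces of its two upright plates WHEN SQUEEZED (28 mm over both): centre the gripper here. x: across the rail, away from the robot, the squeeze direction; y: along the rail, the only way it slides (1 N friction); z up.
- lever_plate (a point): Centre of the release lever's outer face: a steel plate upright on the robot's side of the keeper; its grey twin, fixed to the block, stands beyond it. Both are 40 mm wide along the rail, 5 mm thick, tops 92 mm above the table, free from 45 mm up; 40 mm over both at rest. This point is 66 mm up, at rest 26 mm on the robot's side of the pinch point. Things on the board are under 90 mm high.
- lever (a joint): Lever travel in m: 0 = let go, pin in a notch; 0.012 = squeezed in; keeper free above 0.0095. Spring 4 to 7 N; about 25 N of grip holds it and drags the keeper. Pin points to the robot, into a strip with 4 notches 70 mm apart. Start: 2nd notch from robot's right; hairbrush, curler, mirror lie at the others, any order. Notches are flared: let go within 15 mm and the spring draws it in.
- curler_mid (a point): Middle of the eyelash curler: loose, black steel, 105 mm long, 53 wide, 12 high, flat on the board beyond the rail, two finger loops towards the rail and a curved jaw at the far end. About 15 mm above the table, on its centre line; its x axis runs from loops to jaw, square to the rail. The wanted notch is the one in line with it: no offset from the pinch point along the rail.
Things that resemble listed ones, but are neither listed nor needed, are in the scene too. Of the things that look like the part that bears curler_mid, the middle-sized one is meant.

How it is judged:
By the outcome, as a careful person would: the job done as asked, in the order asked, and still so for the second after the job is handed in, with the robot touching nothing.
It also fails if it takes over 32 s, if anything falls off the work surface, if the arm or the gripper's body presses on something with over 40 N, if the wrist force passes 120 N, or if a joint passes its speed limit or range.

## Working session

There is one attempt and no reset: what is moved stays moved. The work goes in short steps, Python scripts to look and compute and a shell command to move; the robot and the scene stay as the last step left them, time stands still between calls to the robot, and variables do not carry over. Pictures are saved under pics/ and viewed, and the job is handed in when it is done.

```bash
mkdir -p pics
python3 - <<'E'
from cell import *
import cv2
s=read_state();print({k:(v if not hasattr(v,'__len__') else [round(float(x),3) for x in v]) for k,v in s.items()})
for n in("top","scene","wrist"):
    im,d=get_image(n);cv2.imwrite(f"pics/{n}0.png",im);import numpy as np;np.save(f"pics/{n}0.npy",d)
    p=camera_params(n);print(n,p)
E
```

```text
{'clock': 0.0, 'qpos': [1.217, 0.629, 0.038, 1.518, -0.027, 0.996, -0.02], 'qd': [0.001, -0.001, -0.0, 0.0, -0.001, 0.001, 0.001], 'tau': [-0.0, -56.339, 1.226, -19.344, 0.011, 0.011, 0.0], 'eef_pos': [184.448, -622.958, 403.807], 'tool_rot': [-3.14, 0.0, 0.288], 'force': [0.632, -0.448, 0.135], 'torque': [-0.036, 0.049, -0.039], 'width': 85.24875802173293}
top {'K': array([[485.8621902 ,   0.        , 318.09116175],
       [  0.        , 485.8621902 , 201.02714121],
       [  0.        ,   0.        ,   1.        ]]), 'dist_coeffs': array([-0.06541699,  0.        ,  0.        ,  0.        ,  0.        ]), 'T': array([[-7.24121106e-03,  9.90389125e-01, -1.38119318e-01,
         4.19393276e+02],
       [-9.99973770e-01, -7.19337818e-03,  8.45483500e-04,
        -3.01558674e+01],
       [-1.56186827e-04,  1.38121818e-01,  9.90415236e-01,
         9.12501708e+02],
       [ 0.00000000e+00,  0.00000000e+00,  0.00000000e+00,
         1.00000000e+00]])}
scene {'K': array([[379.93172997,   0.        , 321.6317793 ],
       [  0.        , 379.93172997, 201.7736568 ],
       [  0.        ,   0
[... 361 characters left out ...]
1489e+02],
       [ 0.00000000e+00,  0.00000000e+00,  0.00000000e+00,
         1.00000000e+00]])}
wrist {'K': array([[310.1252538 ,   0.        , 323.74966797],
       [  0.        , 310.1252538 , 201.29278401],
       [  0.        ,   0.        ,   1.        ]]), 'dist_coeffs': array([-0.01116984,  0.        ,  0.        ,  0.        ,  0.        ]), 'T': array([[ 2.84098552e-01,  9.21606281e-01,  2.64442576e-01,
         2.50861542e+02],
       [-9.58792291e-01,  2.73744108e-01,  7.60362149e-02,
        -6.01635680e+02],
       [-2.31414373e-03, -2.75147282e-01,  9.61399302e-01,
         3.73920738e+02],
       [ 0.00000000e+00,  0.00000000e+00,  0.00000000e+00,
         1.00000000e+00]])}
```

View pics/top0.png

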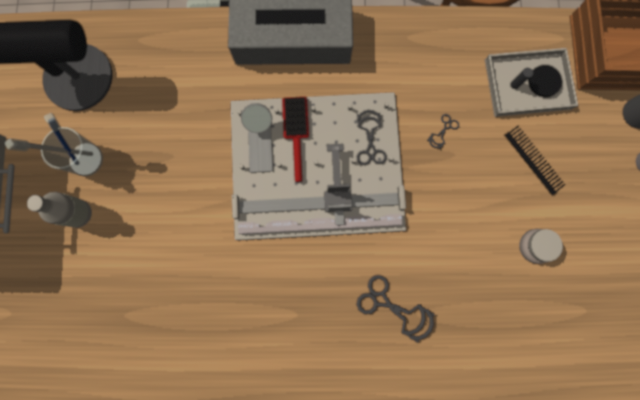

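View pics/scene0.png

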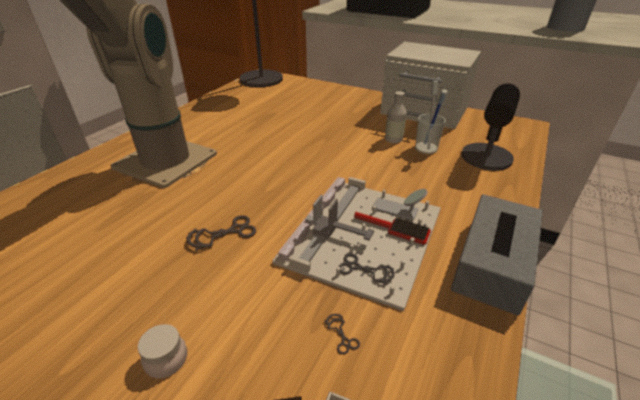

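Run:
```python
import cv2
im=cv2.imread("pics/top0.png")[75:345,215:475]
cv2.imwrite("pics/topcrop.png",cv2.resize(im[:180],None,fx=3,fy=3,interpolation=2))
im=cv2.imread("pics/scene0.png")[165:310,265:455]
cv2.imwrite("pics/scenecrop.png",cv2.resize(im,None,fx=4,fy=4,interpolation=2))
```

```text
(no output)
```

View pics/topcrop.png

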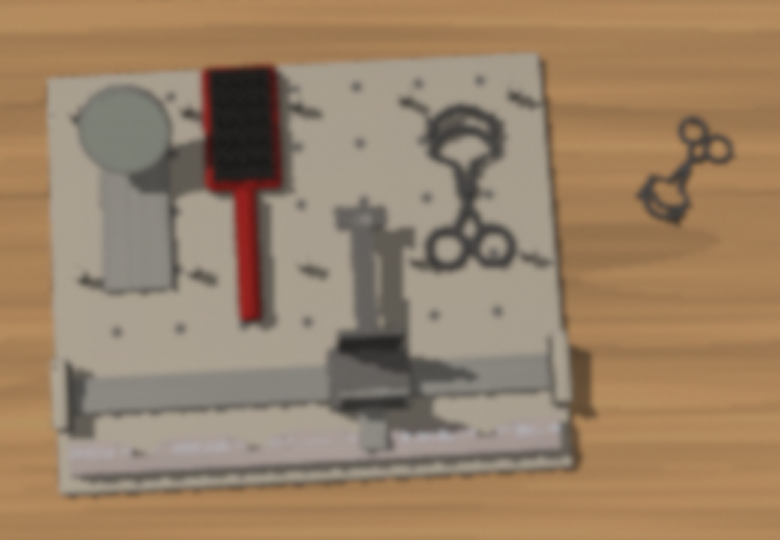

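View pics/scenecrop.png

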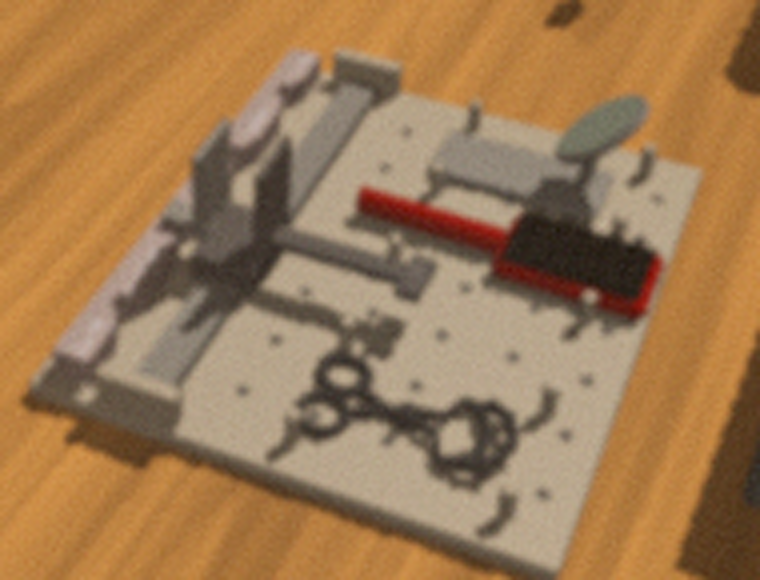

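View pics/wrist0.png

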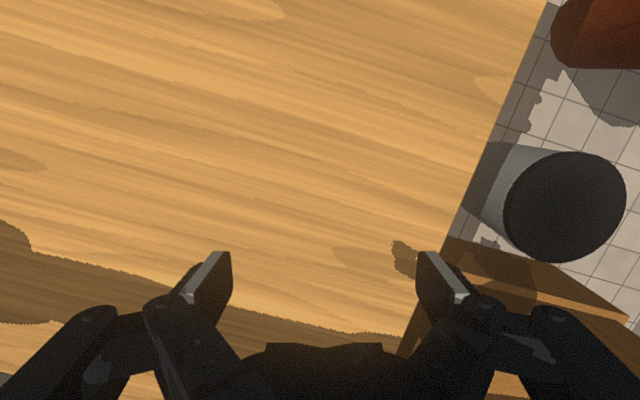

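```bash
cat > h.py <<'E'
import numpy as np,cv2
from cell import camera_params
def rays(n,uv,p=None):
    p=p or camera_params(n)
    u=cv2.undistortPoints(np.array(uv,float).reshape(-1,1,2),p["K"],p["dist_coeffs"]).reshape(-1,2)
    d=np.c_[u[:,0],-u[:,1],-np.ones(len(u))]
    return p["T"][:3,3],d@p["T"][:3,:3].T
def plane(n,uv,z,p=None):
    o,d=rays(n,uv,p); return o+d*((z-o[2])/d[:,2])[:,None]
def cloud(n,depth,p=None):
    v,u=np.mgrid[:400,:640]; o,d=rays(n,np.c_[u.ravel(),v.ravel()],p)
    return (o+d*depth.ravel()[:,None]).reshape(400,640,3)
E
python3 - <<'E'
from h import *
im=cv2.imread("pics/top0.png");d=np.load("pics/top0.npy");c=cloud("top",d)
g=cv2.cvtColor(im,cv2.COLOR_BGR2GRAY)
# plates tops
m=(c[...,2]>78)&(c[...,2]<105);m[:180]=0;m[220:]=0;m[:,:310]=0;m[:,370:]=0
ys,xs=np.nonzero(m);print(np.c_[xs,ys][:0],len(xs),xs.min(),xs.max(),ys.min(),ys.max())
for r in range(ys.min(),ys.max()+1):
    k=ys==r
    if k.any():print(r,xs[k].min(),xs[k].max(),np.round(np.median(c[r,xs[k]],axis=0),1))
# curler
m=(g<75).astype(np.uint8);m[:,:352]=0;m[:,392:]=0;m[:100]=0;m[170:]=0
n,l,st,ce=cv2.connectedComponentsWithStats(m)
for i in range(1,n):
    if st[i,4]>40:
        vv,uu=np.nonzero(l==i);P=plane("top",np.c_[uu,vv],15)[:,:2]
        r=cv2.minAreaRect(P.astype(np.float32));print(st[i],r)
# board edges: brightness mask low saturation
hsv=cv2.cvtColor(im,cv2.COLOR_BGR2HSV);b=((hsv[...,1]<75)&(hsv[...,2]>110)).astype(np.uint8)
b[:85]=0;b[250:]=0;b[:,:220]=0;b[:,420:]=0
b=cv2.morphologyEx(b,cv2.MORPH_CLOSE,np.ones((15,15)))
ct=max(cv2.findContours(b,0,2)[0],key=cv2.contourArea)
r=cv2.minAreaRect(ct.astype(np.float32));print(r)
P=plane("top",ct.reshape(-1,2),9)[:,:2];print(cv2.minAreaRect(P.astype(np.float32)))
E
```

```text
[] 175 328 351 184 209
184 347 349 [563.3 -82.5  90. ]
185 329 350 [561.4 -67.8  91.5]
186 328 350 [559.5 -66.8  92.2]
187 328 350 [558.  -66.8  90.1]
188 328 346 [557.5 -62.9  83.6]
189 328 329 [556.6 -49.1  79. ]
205 333 351 [526.7 -71.5  91.5]
206 329 351 [525.  -68.1  92.3]
207 329 351 [523.5 -67.3  90.7]
208 329 347 [522.5 -65.   85.1]
209 330 330 [521.6 -51.4  78.5]
[358 111  18  16  77] ((706.6819458007812, -122.26579284667969), (18.40850830078125, 40.29067611694336), 33.99678421020508)
[360 129  15  25  68] ((657.59423828125, -128.6788330078125), (16.20323944091797, 53.84668731689453), 67.6075439453125)
((316.429443359375, 165.67709350585938), (139.3619384765625, 173.44683837890625), 86.9471206665039)
((616.1510620117188, -28.309982299804688), (270.4203186035156, 326.0408935546875), 2.693580389022827)
```

```bash
cat >> h.py <<'E'
def shift(pos,yaw,tgt):
    d=np.array(tgt,float)-np.array(pos,float); c,s=np.cos(yaw),np.sin(yaw)
    return np.round([d[0]*c+d[1]*s, d[0]*s-d[1]*c, -d[2]],1)
E
python3 - <<'E'
from h import *
print(shift([184.5,-623.3,404.7],0.288,[560,-180,404.7]))
for uv,z in [((339.3,186.2),92),((340,206.2),92),((371,157),15),((370,118),15),((371,137),15)]: print(plane("top",[uv],z).round(1))
E
```

```text
[ 485.9 -318.4   -0. ]
[[559.2 -67.4  92. ]]
[[524.7 -68.1  92. ]]
[[ 627.9 -131.6   15. ]]
[[ 704.4 -131.5   15. ]]
[[ 666.9 -132.5   15. ]]
```

```bash
python3 -m jog '[486,-318,0,-76,85, 486,-318,0,-76,85, 486,-318,0,-76,85, 486,-318,0,-76,85, 486,-318,0,-76,85, 486,-318,0,-76,85, 486,-318,0,-76,85, 486,-318,0,-76,85, 486,-318,0,-76,85, 486,-318,0,-76,85, 486,-318,0,-76,85, 486,-318,0,-76,85, 486,-318,0,-76,85, 486,-318,0,-76,85, 486,-318,0,-76,85, 486,-318,0,-76,85, 486,-318,0,-76,85]'
python3 - <<'E'
from cell import *
import cv2,numpy as np,pickle
p=camera_params("wrist");im,d=get_image("wrist");s=read_state()
print(s["clock"],s["eef_pos"],s["tool_rot"],s["qpos"])
cv2.imwrite("pics/w1.png",im);pickle.dump((p,d),open("w1.pkl","wb"))
E
```

```text
clock: 1.57
eef_pos: [559.9, -180.8, 404.2]
tool_rot: [-3.14, 0.001, 1.614]
force: [-0.0, -0.3, -0.6]
width: 84.7
1.6167 [ 559.43033386 -181.76979259  404.32729871] [-3.13992501e+00  9.50606971e-04  1.61243813e+00] [ 0.48464357  0.55665759 -0.34174713  1.68913708  0.22342026  0.93564901
  0.09874183]
```

View pics/w1.png

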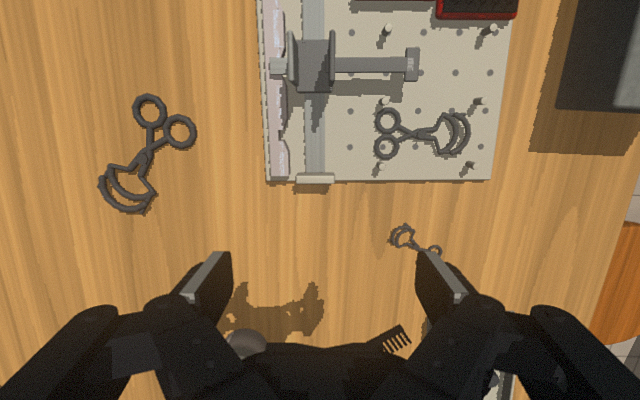

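Curlers: the large one on the table is at (150,150), the middle-sized one on the board at (422,133), and the small one on the table at (413,238). The one on the board is meant, being middle-sized, at a notch, with its loops to the rail. I'll confirm it in a crop and measure.

Run:
```python
from h import *
import pickle
p,d=pickle.load(open("w1.pkl","rb"));im=cv2.imread("pics/w1.png");c=cloud("wrist",d,p)
cv2.imwrite("pics/w1c.png",cv2.resize(im[0:260,255:520],None,fx=2.3,fy=2.3))
g=cv2.cvtColor(im,cv2.COLOR_BGR2GRAY)
m=(c[...,2]>70)&(c[...,2]<100);m[110:]=0;m[:,:265]=0;m[:,370:]=0
n,l,st,ce=cv2.connectedComponentsWithStats(m.astype(np.uint8))
for i in range(1,n):
    if st[i,4]>15:
        P=c[l==i];print(st[i],P.min(0).round(1),P.max(0).round(1),cv2.minAreaRect(P[P[:,2]>84][:,:2].astype(np.float32)) if (P[:,2]>84).sum()>5 else'')
z=c[...,2]
m=(g<95).astype(np.uint8);m[:100]=0;m[165:]=0;m[:,:370]=0;m[:,478:]=0
cv2.imwrite("pics/m.png",cv2.resize(m[95:170,365:485]*255,None,fx=5,fy=5,interpolation=0))
# whole board edges
n,l,st,ce=cv2.connectedComponentsWithStats(m)
for i in range(1,n):
    if st[i,4]>40:
        vv,uu=np.nonzero(l==i);P=plane("wrist",np.c_[uu,vv],15,p)[:,:2];print(st[i],cv2.minAreaRect(P.astype(np.float32)),P.mean(0),P.min(0),P.max(0))
print(plane("wrist",[(266,182),(491,180),(515,12)],12,p).round(1))
print(plane("wrist",[(386,120),(385,147),(457,133)],15,p).round(1))
```

```text
[287  30   9  54 410] [522.7 -85.   70.3] [528.7 -45.2  94.8] ((525.3335571289062, -65.07810974121094), (5.140985488891602, 39.77471923828125), 3.017988681793213)
[329  30   6  54 315] [557.2 -83.4  71.8] [563.4 -43.7  94.4] ((560.191650390625, -63.59406661987305), (4.354207992553711, 39.695552825927734), 3.117901563644409)
[ 374  108   96   52 1716] ((667.3309936523438, -126.14418029785156), (108.03987884521484, 57.01030731201172), 5.004923343658447) [ 665.27221194 -127.00890633] [ 612.31018298 -158.20185899] [ 721.68139198 -101.18944931]
[[ 4.901e+02 -1.921e+02  1.200e+01]
 [ 7.582e+02 -1.777e+02  1.200e+01]
 [ 7.498e+02  5.000e-01  1.200e+01]]
[[ 625.6 -114.3   15. ]
 [ 627.3 -144.3   15. ]
 [ 707.5 -124.9   15. ]]
```

View pics/w1c.png

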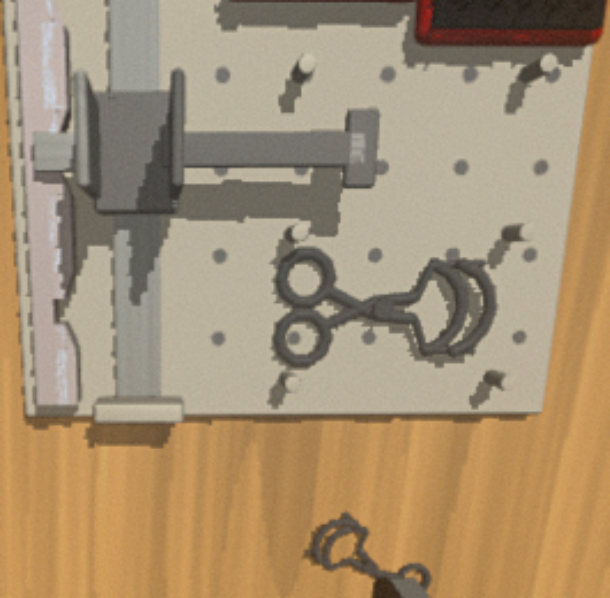

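View pics/m.png

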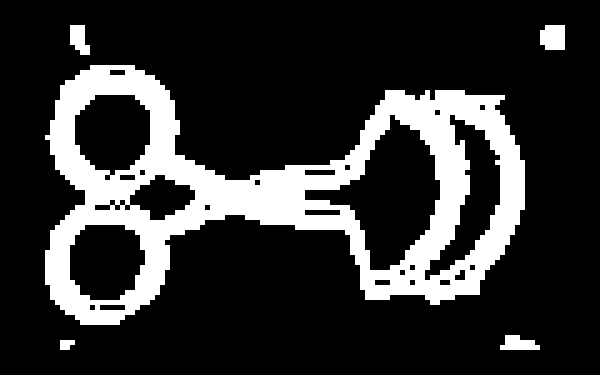

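```bash
python3 -m jog '[38,-2,0,-0.5,85, 77,-4,30,-0.5,85, 116,-6,70,-0.5,85, 116,-6,90,-0.5,85, 116,-6,90,-0.5,85, 116,-6,90,-0.5,85]'
python3 - <<'E'
from h import *
from cell import *
import pickle
p=camera_params("wrist");im,d=get_image("wrist");s=read_state()
print(s["clock"],s["eef_pos"],s["tool_rot"],s["qpos"])
cv2.imwrite("pics/w2.png",im);pickle.dump((p,d),open("w2.pkl","wb"))
c=cloud("wrist",d,p)
m=(c[...,2]>84)&(c[...,2]<98)
n,l,st,ce=cv2.connectedComponentsWithStats(m.astype(np.uint8))
for i in range(1,n):
    if st[i,4]>30:
        P=c[l==i];print(st[i],cv2.minAreaRect(P[:,:2].astype(np.float32)))
E
```

```text
clock: 2.12
eef_pos: [548.2, -65.9, 313.6]
tool_rot: [-3.137, 0.0, 1.622]
force: [0.3, -1.0, 1.1]
width: 85.0
2.1667 [549.19533646 -66.88949903 314.99537229] [-3.14104122e+00  1.42522557e-03  1.62049345e+00] [ 0.27035382  0.62450611 -0.30544188  1.87184779  0.28297984  0.68782523
 -0.1514536 ]
[287 191  10  60 487] ((525.5097045898438, -64.8209228515625), (5.266168117523193, 39.53327941894531), 2.796640157699585)
[340 191  10  60 468] ((560.4697265625, -62.92845153808594), (5.104855537414551, 39.702415466308594), 2.801011323928833)
```

View pics/w2.png

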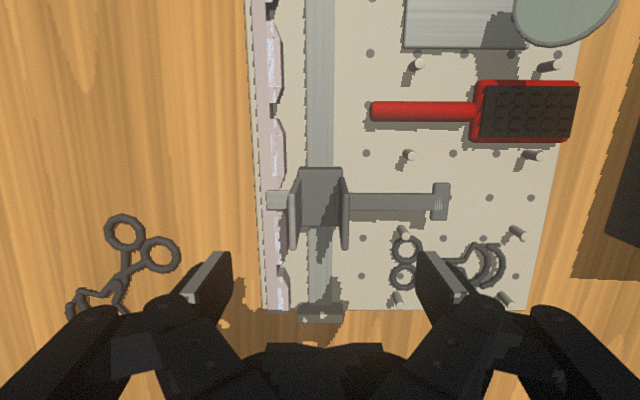

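```bash
python3 -m jog '[0,0,25,0,85, 1,0.5,55,0,85, 1,0.5,80,0,85, 1,0.5,88,0,85, 1,0.5,88,0,85, 1,0.5,88,0,85]'; python3 -m jog '[0,0,0,0,60,0,0,0,0,45,0,0,0,0,35,0,0,0,0,20,0,0,0,0,15,0,0,0,0,15,0,0,0,0,15,0,0,0,0,15]'
python3 - <<'E'
from h import *
from cell import *
im,d=get_image("wrist");s=read_state()
print(s["clock"],s["eef_pos"],s["tool_rot"],s["force"],s["width"])
cv2.imwrite("pics/w3.png",im)
E
```

```text
clock: 2.67
eef_pos: [550.5, -65.2, 228.1]
tool_rot: [3.139, 0.001, 1.621]
force: [1.1, -0.7, 0.6]
width: 85.2
clock: 3.33
eef_pos: [550.0, -63.9, 227.8]
tool_rot: [3.141, 0.001, 1.622]
force: [1.3, -0.3, 7.5]
width: 26.3
3.3833 [549.99515487 -63.86039072 227.8076806 ] [3.14104271e+00 6.94177836e-04 1.62231826e+00] [0.06162168 0.54530635 7.49688698] 25.925140646752446
```

View pics/w3.png

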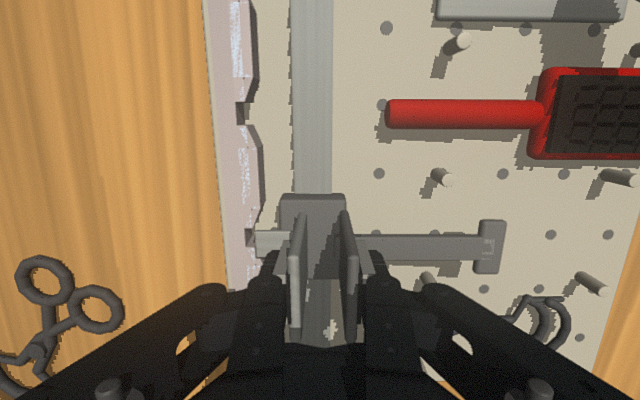

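```bash
python3 -m jog '[-4,0,0,0,15,-12,0,0,0,15,-20,0,0,0,15,-28,0,0,0,15,-36,0,0,0,15,-44,0,0,0,15,-52,0,0,0,15,-60,0,0,0,15,-66,0,0,0,15,-70,0,0,0,15,-70,0,0,0,15,-70,0,0,0,15]'
python3 - <<'E'
from h import *
from cell import *
im,d=get_image("wrist");s=read_state()
print(s["clock"],s["eef_pos"],s["tool_rot"],s["force"],s["width"])
cv2.imwrite("pics/w4.png",im)
im,d=get_image("scene");cv2.imwrite("pics/s4.png",cv2.resize(im[120:320,200:500],None,fx=2.6,fy=2.6))
E
```

```text
clock: 4.38
eef_pos: [553.5, -134.4, 227.8]
tool_rot: [3.141, 0.001, 1.622]
force: [0.3, -1.0, 7.5]
width: 25.7
4.4333 [ 553.49925655 -134.1905343   227.78903583] [3.14147070e+00 1.06435733e-03 1.62192316e+00] [ 0.32060404 -0.54853756  7.22965227] 26.057453285062614
```

View pics/w4.png

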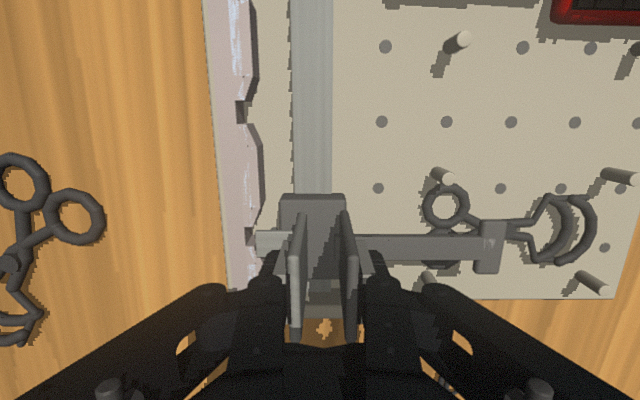

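View pics/s4.png

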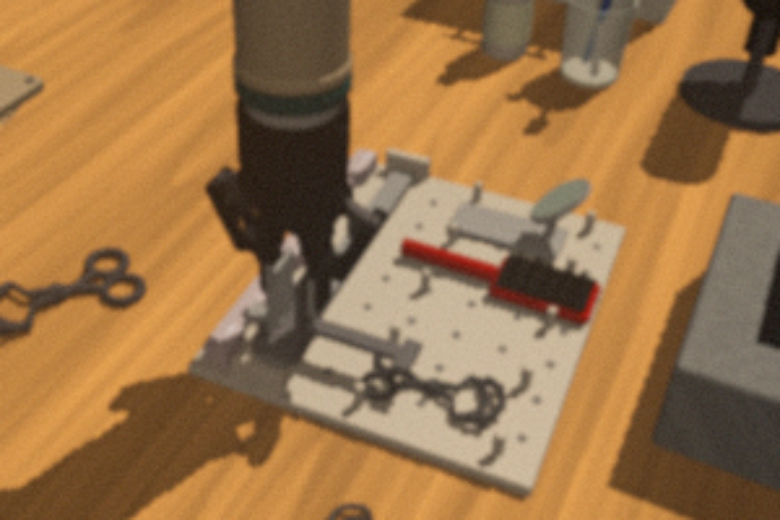

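Keeper moved with the gripper: its arm at (430,248) now lies over the curler, and the pin at (272,243) is opposite the notch at (250,238). Now I'll let go slowly and check.

```bash
python3 -m jog '[0,0,0,0,32,0,0,0,0,38,0,0,0,0,45,0,0,0,0,55,0,0,0,0,70,0,0,0,0,85,0,0,0,0,85,0,0,0,0,85]'
python3 - <<'E'
from h import *
from cell import *
im,d=get_image("wrist");s=read_state()
print(s["clock"],s["eef_pos"],s["force"],s["width"])
cv2.imwrite("pics/w5.png",im)
E
```

```text
clock: 5.15
eef_pos: [553.9, -133.5, 227.0]
tool_rot: [3.14, 0.0, 1.623]
force: [0.7, 0.2, -0.4]
width: 84.6
5.2 [ 553.75808788 -133.54923894  226.93888032] [-0.08195489 -0.53270077  0.59445192] 85.03392910757184
```

View pics/w5.png

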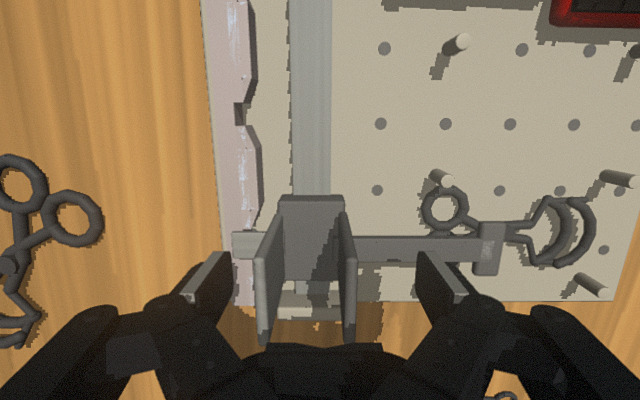

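```bash
python3 -m jog '[0,0,-15,0,85,0,0,-40,0,85,0,0,-75,0,85,0,0,-110,0,85,0,0,-145,0,85,-40,0,-177,0,85,-60,0,-177,0,85,-60,0,-177,0,85,-60,0,-177,0,85]'
python3 - <<'E'
from h import *
from cell import *
p=camera_params("wrist");im,d=get_image("wrist");s=read_state()
print(s["clock"],s["eef_pos"],s["force"],s["width"])
cv2.imwrite("pics/w6.png",im)
c=cloud("wrist",d,p)
m=(c[...,2]>84)&(c[...,2]<98)
n,l,st,ce=cv2.connectedComponentsWithStats(m.astype(np.uint8))
for i in range(1,n):
    if st[i,4]>30:
        P=c[l==i];print(st[i],cv2.minAreaRect(P[:,:2].astype(np.float32)))
E
```

```text
clock: 5.95
eef_pos: [556.2, -195.7, 404.3]
tool_rot: [3.14, 0.001, 1.619]
force: [-0.9, 0.1, -0.4]
width: 85.0
6.0 [ 556.16953806 -193.86439598  403.58562584] [-0.46479742  0.62215548 -0.00172601] 84.89570944751664
[293 100   8  47 275] ((528.8020629882812, -134.951904296875), (5.183642387390137, 39.5667724609375), 3.06996750831604)
[333 100   6  47 271] ((563.4334716796875, -133.31809997558594), (4.537862777709961, 39.73581314086914), 3.460750102996826)
```

View pics/w6.png

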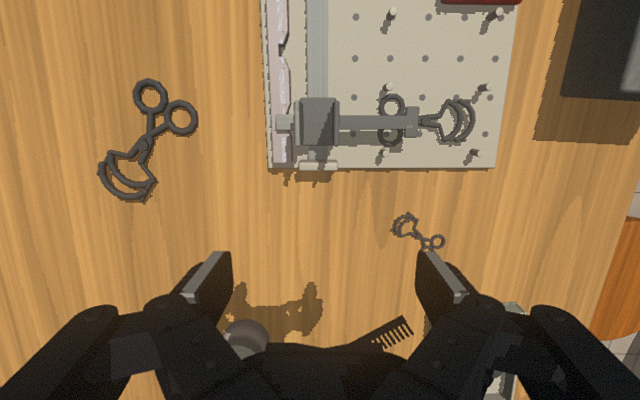

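Run:
```python
from h import *
from cell import *
import pickle
p1,_=pickle.load(open("w1.pkl","rb"));p2=camera_params("wrist")
for f,p,y0,y1 in(("w1",p1,100,165),("w6",p2,88,158)):
    g=cv2.cvtColor(cv2.imread(f"pics/{f}.png"),6);m=(g<95).astype(np.uint8)
    m[:y0]=0;m[y1:]=0;m[:,:425]=0;m[:,482:]=0
    n,l,st,ce=cv2.connectedComponentsWithStats(m);i=1+st[1:,4].argmax();v,u=np.nonzero(l==i)
    P=plane("wrist",np.c_[u,v],15,p);P=P[P[:,0]>690];print(f,P.max(0)[:2],P.min(0)[:2],P.mean(0))
finish_job()
```

```text
w1 [ 721.68139198 -103.14682454] [ 690.11672038 -149.93581478] [ 706.32978513 -125.67392421   15.        ]
w6 [720.76036756 -99.72439087] [ 690.11468994 -147.10898015] [ 705.54238277 -122.72953924   15.        ]
the job is handed in; nothing more can be done
```

The keeper is now latched in the notch in line with the eyelash curler, the gripper is clear of it, and I handed the job in at about 6 s of the 32 s allowed. I squeezed the lever (opening about 26 mm, where the squeezed plates measure 28 mm), slid the keeper 70 mm towards the robot's right with the lever held in, then let go and lifted clear.

- **Right curler:** of the three in view I used the middle-sized one lying on the board, not the larger or smaller one on the table.
- **Keeper:** the last wrist picture shows the pin in the strip and the keeper's arm over the curler's centre line. The plates' centres are 34.6 mm apart, against 35 mm expected at rest. The plates moved about 70 mm in all.
- **Curler:** its jaw measured 0.8 mm different in x and about 3 mm different in y before and after. Nothing was seen to touch it, and I put this down to camera pose error between the two views (the calibration alone is good to about 2 mm). I did not check that independently, so a shift of a few mm is not strictly ruled out.
- **Position disagreement:** the top and wrist cameras disagreed by about 3 mm on where things lie along the rail. That is well inside the 15 mm the notch allows.

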